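Load a label roll on the feeder spindle of a testing desk

TASK

Load the label roll with the teal ends onto the upright spindle of the label feeder. The notches in its lower end must drop over the feeder's drive lugs, so turn the roll on the spindle until it is felt to drop; leave it fully home, upright on the drive plate, and let go of it. Leave the orange-ended roll, the white kit box and the test cassette where they are.

Things in the scene. Friction and masses are not known exactly. Their poses are not given: they have to be found in the camera images.
- teal_roll_center (a point): Centre of the roll to load (on its axis, 45 mm above its underside): rigid upright spool, 60 mm in diameter, 90 mm tall, about 0.25 kg, white winding, teal disc on top, teal foot. z up its axis. Bore 29 mm right through. Its underside has four notches 90 degrees apart (along its x and y), open below, 11 mm deep, 11 mm wide. Grip it across its diameter, anywhere round.
- orange_roll_center (a point): Centre of the other roll, of the same size and shape but with orange ends; it stays where it is. The two rolls may have changed places.
- feeder: Label feeder, fixed to the desk; origin on the desk under the spindle. Grey base plate 270 x 130 mm, 22 mm high, from 80 mm behind the spindle to 190 mm ahead along x. White print head block 65 x 120 mm, its top 72 mm above the desk, centred at x = 150 mm. Steel guide pin 12 mm across, its top 62 mm above the desk, at x = 95, y = 45 mm.
- spindle_foot (a point): Foot of the spindle: on its axis, at the top face of the round black drive plate (72 mm in diameter), 30 mm above the desk, where the roll's underside rests when fully home; z up. On the plate stand two black lugs on opposite sides of the spindle, 13 to 27 mm from its axis, 7 mm wide, 9 mm high.
- lug_level (a point): On the spindle's axis, level with the tops of the lugs (9 mm above spindle_foot): a roll whose notches are off the lugs stands here, 9 mm too high. The lugs' angle differs each time and is not measured (not given by any axes): find it by feel. A quarter turn passes a place where the roll drops, with about 0.08 rad of play each way. The plate turns only above about 0.6 N m.
- spindle_tip (a point): Top of the spindle, 98 mm above spindle_foot: a fixed steel post 26 mm in diameter, its last 8 mm tapering to 16 mm. It stands 8 mm above a roll that is fully home.
- kit_box: Open white kit box 90 x 140 mm, 65 mm high; origin under its centre. Stays where it is.
- cassette: Pale lilac test cassette, 70 x 35 x 8 mm, flat on the desk; origin under its centre. Stays where it is.
There are look-alikes about, which are no part of the job. What is shaped like the part that bears teal_roll_center but purple is not meant.

How it is judged:
By the outcome, as a careful person would: the job done as asked, in the order asked, and still so for the second after the job is handed in, with the robot touching nothing.
It also fails if it takes over 48 s, if anything falls off the work surface, if the arm or the gripper's body presses on something with over 40 N, if the wrist force passes 120 N, or if a joint passes its speed limit or range.

ROBOT

A 6-joint arm with a two-finger parallel gripper is mounted at the origin on the work surface. World frame = base frame: x ahead of the robot, y to its left, z up, the work surface at z = 0. Lengths are in m, angles in rad, forces in N, time in s.
With the tool pointing down it reaches from about 0.375 to 0.9 m from the base axis. Payload 3.1 kg.
Tool frame: the origin (TCP) lies at the very end of the fingers, on their centre line; the grasp point (between the pads) lies 19 mm behind it; x points along the fingers, y is the direction in which the jaws open and shut, and the axes are right-handed (so a half turn about x gives the same grasp; the last joint's range is limited). The gripper opens to 87 mm and grips with 3 to 60 N. Pads are 19 mm wide; open, the fingers measure 117 mm over their backs; the gripper's body (75 mm by 190 mm) begins 51 mm behind the grasp point.
Start: joints at [-1.337, 0.527, 1.433, -0, 1.181, -0.178], TCP at [0.251, -0.572, 0.223] pointing down, gripper open.
Joint ranges: [-3.08, 3.08], [-0.75, 2.2], [0.22, 2.44], [-1.43, 4.57], [0, 2.65], [-2.85, 2.85]. Speed limits (rad/s): [2.79, 2.79, 3.14, 3.14, 3.14, 3.14].

INTERFACE

Orientations are given as a rotation vector (axis times angle).
In Python, from plant import ctrl gives the robot as it stands. The module is installed in compiled form; this text tells all that it offers.
- The arm moves only by the shell command python3 -m jog 'ROWS' [OPENING] [FORCE]. ROWS is JSON, a list of rows, each a list of 2 entries, a list of its own where there are three numbers: the shift along the tool's x, y, z in cm, then the turn, a rotation vector about the tool's x, y, z in rad. A call has 1 to 12 rows; each row shifts and turns the commanded pose from where the row before left it, along the tool's axes as they then stand; what a row does not reach is not made up. A row lasts 1/10 s, in which the tool goes at most 50 mm and 8.59 degrees, less where a joint would pass 70% of its speed; a pose out of reach is approached as far as the arm can. A call is refused whole if a number of a shift passes 5 or a number of a turn 0.15, either way. A call with a gripper value outside its range is refused whole. OPENING is the opening, from -1 (shut) to 1 (fully open), set as the call begins (- or left out, the last holds). The fingers move at their own pace and stop on an object; FORCE is the grip in N (left out, the last holds). Time passes only in rows, so rows that do not move let the fingers close. It gives the time, the measured TCP pose, the force and the opening at its end, in the units of the state.
- ctrl.observe(): the state, without advancing time (a new reading comes with each control period).
- ctrl.read_camera(name): name is "side" or "top"; returns the picture (420x560x3 uint8, red, green, blue); there is no depth.
- ctrl.calibration(name): a dict with "mtx" (3x3 intrinsics, pixels), "dist_coeffs" ([k1, k2, p1, p2, k3] as OpenCV has them; the pictures are not rectified), "R" (3x3) and "t" (3): a world point X has camera coordinates R X + t. Camera axes: x right, y down, z forward; pixel columns grow to the right and rows downward; lengths in m; the calibration is good to about 2 mm. A picture is of the moment at which its call begins. calibration takes no time and is no camera call.
- ctrl.close_job(): hands the job in, once; it reports no verdict.
The state is a dict: "clock": time; "joints": joint angles; "joint_velocities": joint speeds; "joint_torque": joint torques, N m; "position": TCP position; "tcp_rot": TCP orientation; "wrist_force": force on the tool from outside, world axes, zero at the start; "ft_torque": the same for the moment, N m; "grip_width": finger opening in m.
Only numpy, scipy, OpenCV 4.12 (cv2) and the standard library are available. Lean on these libraries where they do the work, as an engineer would, in place of code of your own. Each camera call takes 0.05 s, during which the arm holds its last target.

## Working session

There is one attempt and no reset: what is moved stays moved. The work goes in short steps, Python scripts to look and compute and a shell command to move; the robot and the scene stay as the last step left them, time stands still between calls to the robot, and variables do not carry over. Pictures are saved under pics/ and viewed, and the job is handed in when it is done.

```bash
mkdir -p pics; python3 - <<'E'
from plant import ctrl
import cv2
for n in("side","top"):
    im=ctrl.read_camera(n); cv2.imwrite(f"pics/{n}0.png",im[:,:,::-1])
    c=ctrl.calibration(n); print(n,c)
print(ctrl.observe())
E
```

```text
side {'mtx': array([[531.26142248,   0.        , 280.90616923],
       [  0.        , 531.26142248, 204.95109677],
       [  0.        ,   0.        ,   1.        ]]), 'dist_coeffs': array([-0.04185127,  0.        ,  0.        ,  0.        ,  0.        ]), 'R': array([[-0.95736037, -0.28888813,  0.00218657],
       [-0.16490952,  0.54025591, -0.82518386],
       [ 0.23720451, -0.79035891, -0.56486   ]]), 't': array([0.5582433 , 0.22340722, 0.95980612])}
top {'mtx': array([[417.35923941,   0.        , 283.18846187],
       [  0.        , 417.35923941, 212.2272649 ],
       [  0.        ,   0.        ,   1.        ]]), 'dist_coeffs': array([-0.12152999,  0.        ,  0.        ,  0.        ,  0.        ]), 'R': array([[ 0.00909454, -0.99992579,  0.00810561],
       [-0.9970652 , -0.00968412, -0.07594205],
       [ 0.07601491, -0.00739116, -0.99707929]]), 't': array([-0.04032092,  0.5675936 ,  0.93309059])}
{'clock': 0.1, 'joints': array([-1.33652451e+00,  5.28373113e-01,  1.43380495e+00, -2.67070348e-05,
        1.18138171e+00, -1.78500189e-01]), 'joint_velocities': array([ 0.00050784, -0.00054933, -0.00206979,  0.00041648, -0.00016958,
        0.0018078 ]), 'joint_torque': array([ 1.90607423e-07, -4.40983307e+01, -1.77152020e+01,  6.34206575e-02,
        5.33621153e-02, -4.08400149e-05]), 'position': array([ 0.25058006, -0.57183455,  0.22165975]), 'tcp_rot': array([ 1.99474963,  0.41966571, -1.99491173]), 'wrist_force': array([ 0.25189094,  0.00623205, -0.6009435 ]), 'ft_torque': array([-0.0249335 , -0.01618183, -0.0029478 ]), 'grip_width': 0.08703228514817628}
```

View pics/side0.png

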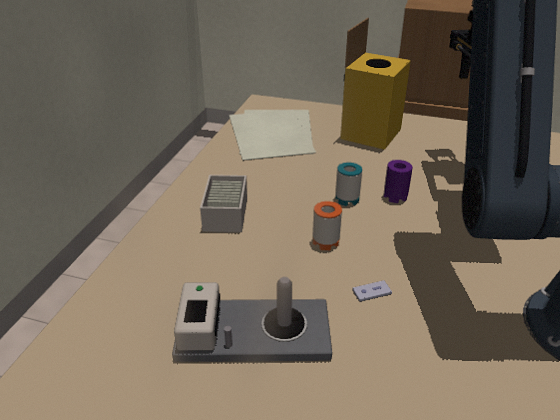

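View pics/top0.png

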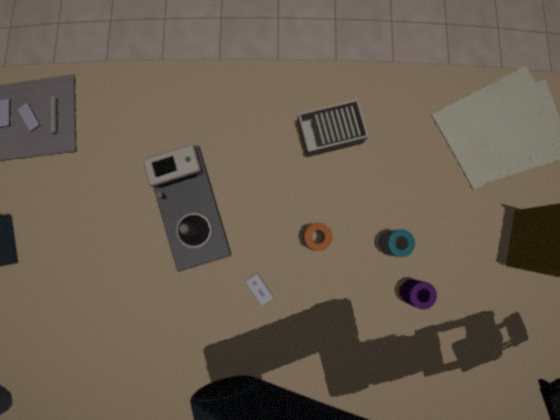

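Three roll-shaped things show up. The teal-ended one is at side (348,183) and top (401,243), the orange one at side (327,225) and top (318,237), and the purple one at side (398,181) and top (420,294). I'll confirm in enlarged crops.

```bash
python3 - <<'E'
import cv2,numpy as np
t=cv2.imread("pics/top0.png");s=cv2.imread("pics/side0.png")
def crop(im,x,y,w,h,k,g=1): 
    c=cv2.resize(im[y:y+h,x:x+w],None,fx=k,fy=k,interpolation=cv2.INTER_CUBIC)
    return (255*(c/255.)**g).astype(np.uint8)
cv2.imwrite("pics/c_top_feed.png",crop(t,140,140,100,140,4,.5))
cv2.imwrite("pics/c_top_roll.png",crop(t,370,215,80,100,5,.7))
cv2.imwrite("pics/c_side_feed.png",crop(s,165,265,180,100,4,.6))
cv2.imwrite("pics/c_side_roll.png",crop(s,300,150,120,105,5,.8))
E
```

```text
(no output)
```

View pics/c_top_feed.png

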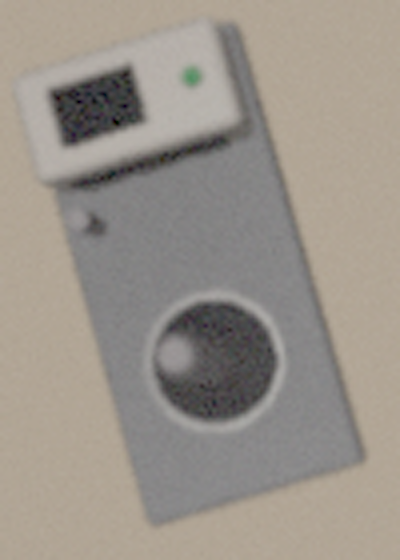

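View pics/c_top_roll.png

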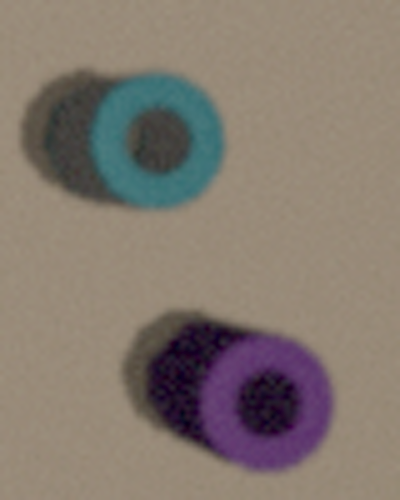

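View pics/c_side_feed.png

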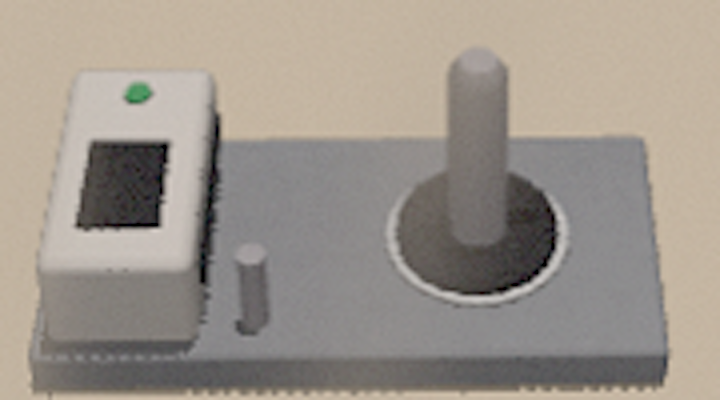

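View pics/c_side_roll.png

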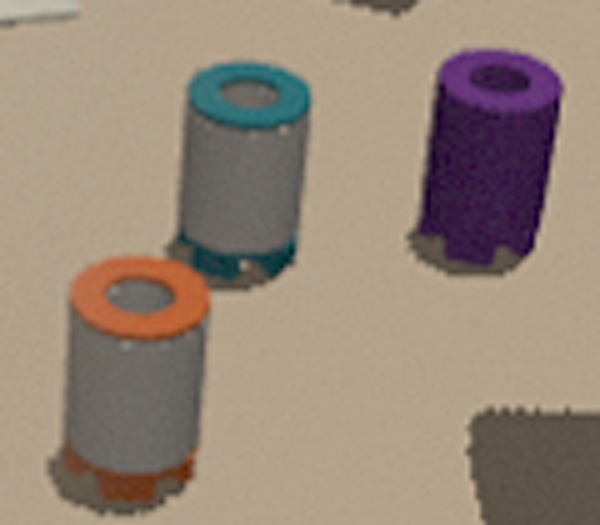

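Teal-ended roll with white winding at side (348,183) / top (401,243) is the one meant. The purple one is the look-alike, and the orange one has to stay. Next I'll work out the positions.

```bash
cat > h.py <<'E'
import numpy as np,cv2
from plant import ctrl
C={n:ctrl.calibration(n) for n in("side","top")}
def ray(n,p):
    c=C[n];u=cv2.undistortPoints(np.array([[p]],float),c["mtx"],c["dist_coeffs"])[0,0]
    return -c["R"].T@c["t"], c["R"].T@np.array([u[0],u[1],1])
def plane(n,p,z):
    o,d=ray(n,p);return o+d*(z-o[2])/d[2]
def tri(ps,pt):
    A=[];b=[]
    for n,p in(("side",ps),("top",pt)):
        o,d=ray(n,p);d/=np.linalg.norm(d);P=np.eye(3)-np.outer(d,d);A.append(P);b.append(P@o)
    return np.linalg.lstsq(np.vstack(A),np.hstack(b),rcond=None)[0]
def proj(n,X):
    c=C[n];return cv2.projectPoints(np.array([X],float),cv2.Rodrigues(c["R"])[0],c["t"],c["mtx"],c["dist_coeffs"])[0].reshape(-1,2)
E
python3 - <<'E'
from h import *
from scipy.spatial.transform import Rotation as R
np.set_printoptions(precision=4,suppress=True)
print("teal",plane("top",(401.0,242.8),.09),plane("side",(349.4,168.8),.09),tri((349.4,168.8),(401,242.8)))
print("tip",plane("top",(183.4,227.6),.128),plane("side",(284.4,279.1),.128),tri((284.4,279.1),(183.4,227.6)))
print("plate",plane("top",(193.8,229.8),.028),plane("side",(284.2,323.3),.028))
print("orange",plane("top",(318,237),.09),"purple",plane("top",(423.5,295),.09))
for q in [(179,270),(230,255),(203,146)]: print(q,plane("top",q,.022))
s=ctrl.observe();m=R.from_rotvec(s["tcp_rot"]).as_matrix();print(m)
E
```

```text
teal [ 0.4996 -0.2871  0.09  ] [ 0.4997 -0.2811  0.09  ] [ 0.5002 -0.2882  0.0859]
tip [0.5265 0.1688 0.128 ] [0.5262 0.1697 0.128 ] [0.5264 0.169  0.1273]
plate [0.5254 0.168  0.028 ] [0.5246 0.174  0.028 ]
orange [ 0.5108 -0.1087  0.09  ] purple [ 0.3881 -0.3361  0.09  ]
(179, 270) [0.4334 0.2015 0.022 ]
(230, 255) [0.4692 0.0851 0.022 ]
(203, 146) [0.7208 0.1532 0.022 ]
[[-0.0005  0.4012 -0.916 ]
 [ 0.0019 -0.916  -0.4012]
 [-1.     -0.0019 -0.0003]]
```

```bash
python3 - <<'E'
from h import *
from scipy.optimize import minimize
np.set_printoptions(precision=4,suppress=True)
a=np.linspace(0,2*np.pi,72)[:-1]
for n in("top","side"):
    im=cv2.imread(f"pics/{n}0.png");hsv=cv2.cvtColor(im,cv2.COLOR_BGR2HSV)
    m=((hsv[...,0]>85)&(hsv[...,0]<100)&(hsv[...,1]>100)&(hsv[...,2]>70)).astype(np.uint8)
    k,l,st,ce=cv2.connectedComponentsWithStats(m)
    i=1+np.argmax(st[1:,4]);print(n,st[i],ce[i])
    m=(l==i).astype(np.uint8);cnt=max(cv2.findContours(m,cv2.RETR_EXTERNAL,cv2.CHAIN_APPROX_NONE)[0],key=len)
    (cx,cy),_,_=cv2.fitEllipse(cnt);print("ell",cx,cy, plane(n,(cx,cy),.09))
    X=plane(n,(cx,cy),.09)
    for _ in range(3):
        P=proj(n,np.c_[X[0]+.03*np.cos(a),X[1]+.03*np.sin(a),0*a+.09]).astype(np.float32)
        e=cv2.fitEllipse(P)[0]; X=X+plane(n,(cx,cy),.09)-plane(n,e,.09)
    print(X)
E
```

```text
top [389 230  25  26 364] [400.8159 242.8709]
ell 400.9634704589844 242.77294921875 [ 0.4997 -0.287   0.09  ]
[ 0.4997 -0.2871  0.09  ]
side [338 163  24  12 177] [349.661  168.6045]
ell 349.58441162109375 168.5216827392578 [ 0.4995 -0.2825  0.09  ]
[ 0.4997 -0.283   0.09  ]
```

```bash
python3 -m jog '[[[0,-2,-4.3],[0,0,0]],[[0,-2,-4.3],[0,0,0]],[[0,-2,-4.3],[0,0,0]],[[0,-2,-4.3],[0,0,0]],[[0,-2,-4.3],[0,0,0]],[[0,-2,-4.3],[0,0,0]],[[0,-2,-4.3],[0,0,0]],[[0,-2,-4.2],[0,0,0]],[[0,0,0],[0,0,0]],[[0,0,0],[0,0,0]]]' 1 30
```

```text
clock: 1.1
position: [0.501, -0.2871, 0.2221]
tcp_rot: [1.991, 0.421, -1.993]
wrist_force: [0.0, 0.1, 0.6]
grip_width: 0.087
```

```bash
python3 -m jog '[[[4,0,0.1],[0,0,0]],[[4,0,0],[0,0,0]],[[4,0,0],[0,0,0]],[[3,0,0],[0,0,0]],[[2.1,0,0],[0,0,0]],[[0,0,0],[0,0,0]],[[0,0,0],[0,0,0]]]' 1 30; python3 -m jog '[[[0,0,0],[0,0,0]],[[0,0,0],[0,0,0]],[[0,0,0],[0,0,0]],[[0,0,0],[0,0,0]],[[0,0,0],[0,0,0]],[[0,0,0],[0,0,0]],[[0,0,0],[0,0,0]],[[0,0,0],[0,0,0]]]' -1 30
```

```text
clock: 1.8
position: [0.4991, -0.29, 0.0515]
tcp_rot: [1.995, 0.416, -1.996]
wrist_force: [0.7, 0.0, -0.2]
grip_width: 0.0871
clock: 2.6
position: [0.5003, -0.289, 0.0523]
tcp_rot: [1.994, 0.416, -1.993]
wrist_force: [-0.1, 0.6, 5.2]
grip_width: 0.0597
```

```bash
python3 -m jog '[[[-2,0,0],[0,0,0]],[[-4,0,0],[0,0,0]],[[-4,0,0],[0,0,0]],[[-4,0,0],[0,0,0]],[[-2,0,0],[0,0,0]],[[0,0,0],[0,0,0]],[[0,0,0],[0,0,0]],[[0,0,0],[0,0,0]]]'; python3 - <<'E'
from h import *
from scipy.spatial.transform import Rotation as R
np.set_printoptions(precision=4,suppress=True)
for n in("side","top"): cv2.imwrite(f"pics/{n}1.png",ctrl.read_camera(n)[:,:,::-1])
s=ctrl.observe();m=R.from_rotvec(s["tcp_rot"]).as_matrix();print(s["position"],s["wrist_force"],s["joints"]);print(m)
print("delta tool cm",100*m.T@(np.array([.526,.169,s["position"][2]])-s["position"]))
a=cv2.imread("pics/side1.png")[80:230,270:470];cv2.imwrite("pics/c1.png",cv2.resize(a,None,fx=4,fy=4,interpolation=2))
E
```

```text
clock: 3.4
position: [0.4985, -0.2875, 0.2092]
tcp_rot: [1.992, 0.422, -1.999]
wrist_force: [0.0, 0.4, -2.9]
grip_width: 0.06
[ 0.4988 -0.2878  0.2093] [-0.8515 -0.1249 -2.0886] [-0.7173  0.4789  1.5691  0.      1.0981  0.4407]
[[-0.0034  0.4011 -0.916 ]
 [ 0.003  -0.916  -0.4011]
 [-1.     -0.0041  0.0019]]
delta tool cm [  0.126  -40.7559 -20.8165]
```

View pics/c1.png

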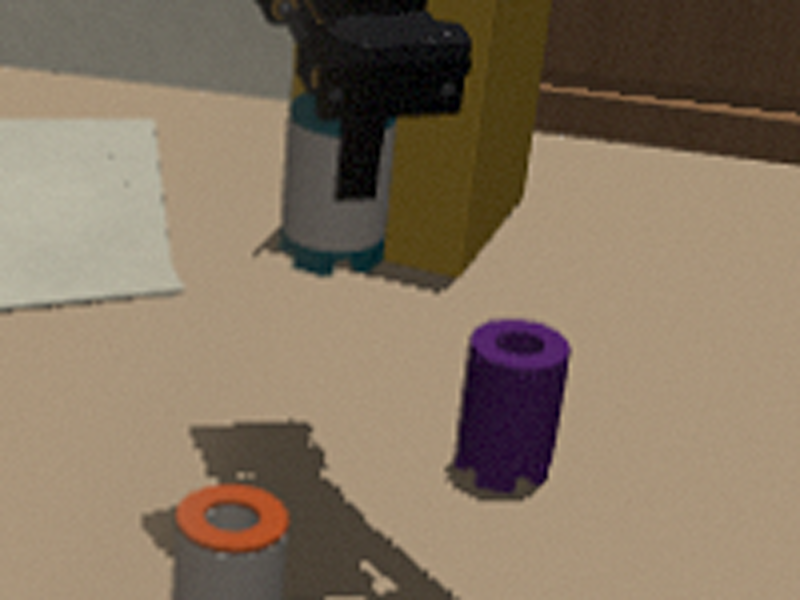

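The teal roll is held upright (crop around (335,185)), clear of everything. Carrying it over the spindle now.

```bash
python3 -m jog '[[[0,-2.07,-1.08],[0,0,0]],[[0,-4,-2],[0,0,0]],[[0,-4,-2.1],[0,0,0]],[[0,-4.1,-2.1],[0,0,0]],[[0,-4.1,-2.1],[0,0,0]],[[0,-4.1,-2.1],[0,0,0]],[[0,-4.1,-2.1],[0,0,0]],[[0,-4.1,-2.1],[0,0,0]],[[0,-4.1,-2.1],[0,0,0]],[[0,-4.1,-2],[0,0,0]],[[0,-2,-1],[0,0,0]],[[0,0,0],[0,0,0]]]';python3 -m jog '[[[0,0,0],[0,0,0]],[[0,0,0],[0,0,0]],[[0,0,0],[0,0,0]]]'; python3 - <<'E'
from h import *
from scipy.spatial.transform import Rotation as R
np.set_printoptions(precision=4,suppress=True)
for n in("side","top"): cv2.imwrite(f"pics/{n}2.png",ctrl.read_camera(n)[:,:,::-1])
s=ctrl.observe();m=R.from_rotvec(s["tcp_rot"]).as_matrix();print(s["position"],s["wrist_force"],s["joints"]);print(m)
print("delta tool cm",100*m.T@(np.array([.526,.169,s["position"][2]])-s["position"]))
a=cv2.imread("pics/side2.png")[180:330,190:390];cv2.imwrite("pics/c2.png",cv2.resize(a,None,fx=4,fy=4,interpolation=2))
a=cv2.imread("pics/top2.png")[140:290,100:300];cv2.imwrite("pics/c2t.png",cv2.resize(a,None,fx=4,fy=4,interpolation=2))
E
```

```text
clock: 4.7
position: [0.5258, 0.1713, 0.2103]
tcp_rot: [1.99, 0.423, -1.994]
wrist_force: [-0.7, -0.6, -1.9]
grip_width: 0.0599
clock: 5.0
position: [0.5266, 0.1668, 0.2112]
tcp_rot: [1.994, 0.416, -1.996]
wrist_force: [-0.6, 0.5, -2.4]
grip_width: 0.0598
[0.5267 0.167  0.2115] [-0.3148 -0.4979 -2.8185] [ 0.1048  0.4442  1.6277 -0.0001  1.0701  1.2647]
[[-0.0003  0.3995 -0.9168]
 [-0.0002 -0.9168 -0.3995]
 [-1.      0.      0.0004]]
delta tool cm [-0.     -0.2139 -0.0145]
```

View pics/c2.png

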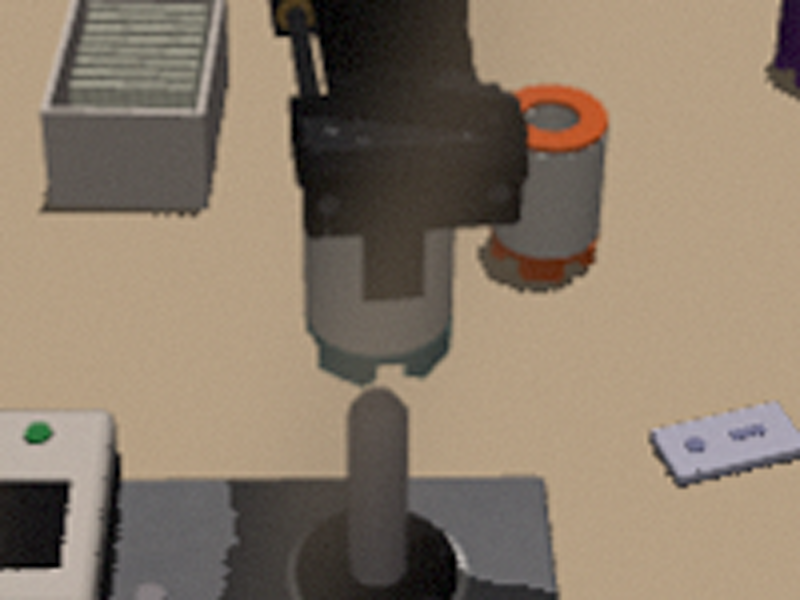

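View pics/c2t.png

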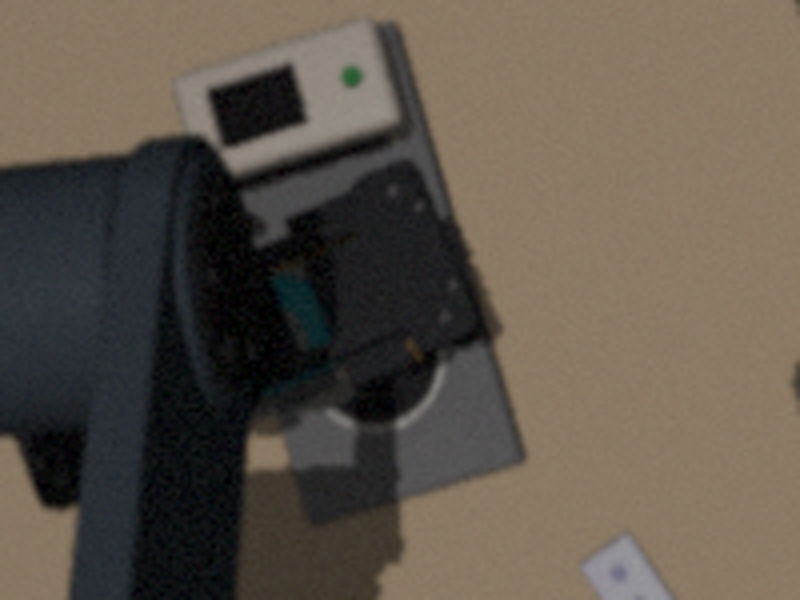

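In the crop the roll's lower end is centred over the spindle: roll edges at 305 and 451, spindle centre at 378. I'll go down with force checks.

```bash
python3 -m jog '[[[1,-0.15,0],[0,0,0]],[[1.5,0,0],[0,0,0]],[[0.5,0,0],[0,0,0]],[[0.5,0,0],[0,0,0]],[[0.5,0,0],[0,0,0]],[[0,0,0],[0,0,0]]]';python3 -m jog '[[[0.5,0,0],[0,0,0]],[[0.5,0,0],[0,0,0]],[[0.5,0,0],[0,0,0]],[[0,0,0],[0,0,0]],[[0,0,0],[0,0,0]]]'
```

```text
clock: 5.7
position: [0.5257, 0.1694, 0.171]
tcp_rot: [1.993, 0.418, -1.995]
wrist_force: [-0.4, 0.2, -2.3]
grip_width: 0.0601
clock: 6.2
position: [0.526, 0.1695, 0.1564]
tcp_rot: [1.994, 0.418, -1.994]
wrist_force: [-0.1, 0.5, -2.1]
grip_width: 0.0598
```

The spindle is inside the bore with no side force. Going on down to just above lug level.

```bash
python3 -m jog '[[[1.5,0,0],[0,0,0]],[[1.5,0,0],[0,0,0]],[[1.5,0,0],[0,0,0]],[[1,0,0],[0,0,0]],[[0,0,0],[0,0,0]],[[0,0,0],[0,0,0]]]';python3 -m jog '[[[0.4,0,0],[0,0,0]],[[0.2,0,0],[0,0,0]],[[0.2,0,0],[0,0,0]],[[0,0,0],[0,0,0]]]'
```

```text
clock: 6.8
position: [0.5264, 0.1696, 0.1018]
tcp_rot: [1.994, 0.418, -1.994]
wrist_force: [0.6, 1.2, -2.5]
grip_width: 0.0601
clock: 7.2
position: [0.5259, 0.1695, 0.0934]
tcp_rot: [1.994, 0.418, -1.994]
wrist_force: [-0.0, -0.1, -2.0]
grip_width: 0.0597
```

```bash
python3 -m jog '[[[0.1,0,0],[0,0,0]],[[0.1,0,0],[0,0,0]],[[0,0,0],[0,0,0]]]';python3 -m jog '[[[0.1,0,0],[0,0,0]],[[0.1,0,0],[0,0,0]],[[0,0,0],[0,0,0]]]'
```

```text
clock: 7.5
position: [0.526, 0.1695, 0.0914]
tcp_rot: [1.994, 0.418, -1.994]
wrist_force: [-0.6, 0.2, -2.6]
grip_width: 0.0597
clock: 7.8
position: [0.5259, 0.1695, 0.0894]
tcp_rot: [1.994, 0.418, -1.994]
wrist_force: [0.1, 0.4, -2.9]
grip_width: 0.0599
```

```bash
python3 -m jog '[[[0.1,0,0],[0,0,0]],[[0,0,0],[0,0,0]]]';python3 -m jog '[[[0.1,0,0],[0,0,0]],[[0,0,0],[0,0,0]]]'
```

```text
clock: 8.0
position: [0.526, 0.1695, 0.0885]
tcp_rot: [1.994, 0.418, -1.994]
wrist_force: [-0.4, -0.3, -1.7]
grip_width: 0.0599
clock: 8.2
position: [0.526, 0.1695, 0.0874]
tcp_rot: [1.994, 0.418, -1.994]
wrist_force: [0.3, 0.3, -2.0]
grip_width: 0.0599
```

```bash
python3 -m jog '[[[0.1,0,0],[0,0,0]],[[0,0,0],[0,0,0]]]';python3 -m jog '[[[0.1,0,0],[0,0,0]],[[0,0,0],[0,0,0]]]';python3 -m jog '[[[0.1,0,0],[0,0,0]],[[0,0,0],[0,0,0]]]'
```

```text
clock: 8.4
position: [0.5259, 0.1694, 0.0864]
tcp_rot: [1.994, 0.418, -1.994]
wrist_force: [-1.3, 0.2, -2.6]
grip_width: 0.0598
clock: 8.6
position: [0.5259, 0.1695, 0.0854]
tcp_rot: [1.994, 0.418, -1.994]
wrist_force: [0.4, 0.5, -2.1]
grip_width: 0.0595
clock: 8.8
position: [0.5259, 0.1695, 0.0844]
tcp_rot: [1.994, 0.418, -1.994]
wrist_force: [0.5, -0.2, -2.0]
grip_width: 0.0597
```

```bash
python3 -m jog '[[[0.1,0,0],[0,0,0]],[[0,0,0],[0,0,0]]]';python3 -m jog '[[[0.1,0,0],[0,0,0]],[[0,0,0],[0,0,0]]]';python3 - <<'E'
from h import *
cv2.imwrite(f"pics/side3.png",ctrl.read_camera("side")[:,:,::-1])
a=cv2.imread("pics/side3.png")[220:360,210:360];a=cv2.resize(a,None,fx=4,fy=4,interpolation=2);cv2.imwrite("pics/c3.png",(255*(a/255.)**.6).astype(np.uint8))
E
```

```text
clock: 9.0
position: [0.5259, 0.1695, 0.0834]
tcp_rot: [1.994, 0.418, -1.994]
wrist_force: [0.1, -0.4, -2.1]
grip_width: 0.0599
clock: 9.2
position: [0.526, 0.1695, 0.0824]
tcp_rot: [1.994, 0.418, -1.994]
wrist_force: [0.5, 0.7, -2.6]
grip_width: 0.0599
```

View pics/c3.png

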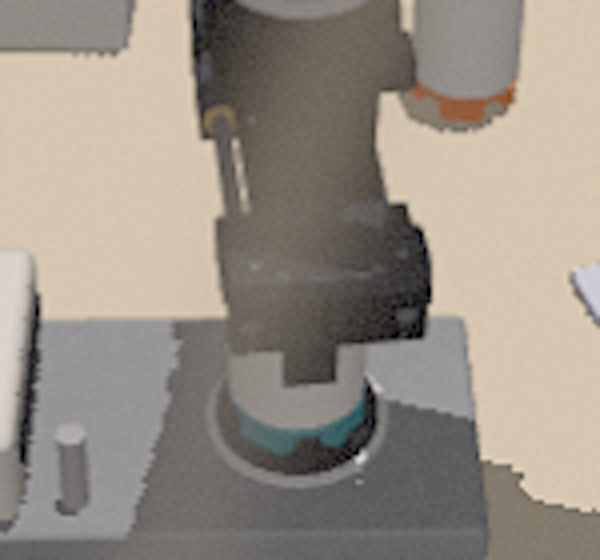

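```bash
python3 - <<'E'
from h import *
a=np.linspace(0,2*np.pi,181)
im=cv2.imread("pics/side3.png")
for r,z in((.03,.030),(.03,.035),(.03,.039),(.036,.03),(.03,.03+.012)):
    P=proj("side",np.c_[.526+r*np.cos(a),.169+r*np.sin(a),0*a+z]);i=P[:,1].argmax();print(r,z,(P[i]-[210,220])*4,(P[:,0].min()-210)*4,(P[:,0].max()-210)*4)
a=cv2.resize(im[300:350,255:315],None,fx=12,fy=12,interpolation=2);cv2.imwrite("pics/c3b.png",(255*(a/255.)**.5).astype(np.uint8))
E
```

```text
0.03 0.03 [296.44863666 453.04566336] 228.9233924708492 365.18669650133324
0.03 0.035 [296.51514498 445.03484824] 228.77856315443273 365.4647318494665
0.03 0.039 [296.56864669 438.58883306] 228.66209889350375 365.6884553583352
0.036 0.03 [296.32325196 463.74395449] 215.2884348805244 378.8308830805536
0.03 0.041999999999999996 [296.60894628 433.73236703] 228.5743979802594 365.85693804992707
```

View pics/c3b.png

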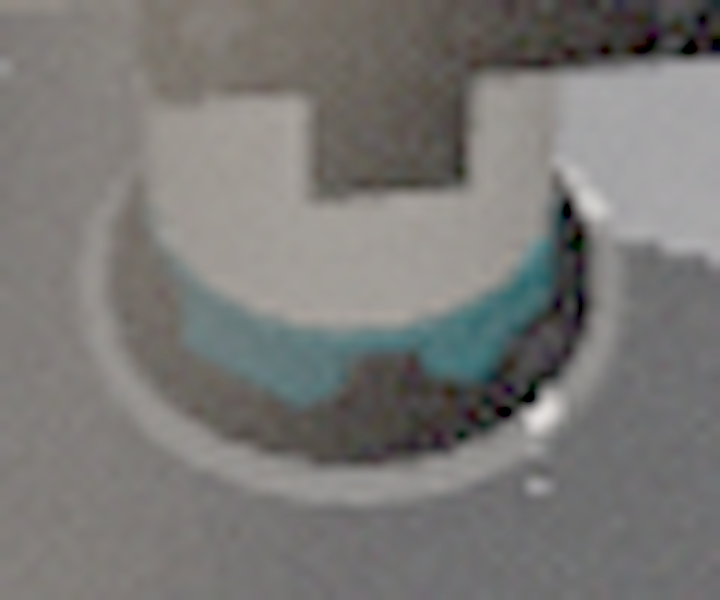

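The roll's lower rim shows at about z = 0.030, below the lug tops at 0.039, and no force was felt on the way down. So the notches seem to have met the lugs straight away. I'll feel for the plate next, then check with a small twist.

```bash
python3 -m jog '[[[0.1,0,0],[0,0,0]],[[0,0,0],[0,0,0]]]';python3 -m jog '[[[0.1,0,0],[0,0,0]],[[0,0,0],[0,0,0]]]';python3 -m jog '[[[0.1,0,0],[0,0,0]],[[0,0,0],[0,0,0]]]'
```

```text
clock: 9.45
position: [0.526, 0.1695, 0.0822]
tcp_rot: [1.994, 0.418, -1.994]
wrist_force: [-1.6, 0.3, 4.2]
grip_width: 0.0599
clock: 9.65
position: [0.5261, 0.1695, 0.0822]
tcp_rot: [1.995, 0.417, -1.993]
wrist_force: [-3.5, -0.6, 10.1]
grip_width: 0.0595
clock: 9.85
position: [0.5262, 0.1695, 0.0821]
tcp_rot: [1.995, 0.417, -1.993]
wrist_force: [-5.1, -0.7, 15.8]
grip_width: 0.0599
```

Contact came at TCP z = 0.0822, which is 30 mm above the reading when the roll stood on the desk, so the roll looks fully home. I'll ease the press and twist gently both ways to feel the lugs.

```bash
q(){ python3 -c "
from plant import ctrl
s=ctrl.observe();print('torque',s['ft_torque'].round(3),'j6',s['joints'][5].round(4),'z',s['position'][2].round(4),s['wrist_force'].round(1))"; }
python3 -m jog '[[[-0.2,0,0],[0,0,0]],[[0,0,0],[0,0,0]]]' >/dev/null; q
python3 -m jog '[[[0,0,0],[0.06,0,0]],[[0,0,0],[0,0,0]]]'>/dev/null; q
python3 -m jog '[[[0,0,0],[0.04,0,0]],[[0,0,0],[0,0,0]]]'>/dev/null; q
python3 -m jog '[[[0,0,0],[-0.1,0,0]],[[0,0,0],[-0.06,0,0]],[[0,0,0],[0,0,0]]]'>/dev/null; q
python3 -m jog '[[[0,0,0],[-0.04,0,0]],[[0,0,0],[0,0,0]]]'>/dev/null; q
```

```text
torque [ 0.032  0.237 -0.016] j6 1.2675 z 0.0822 [-1.1  0.4  5.6]
torque [-0.078  0.154 -0.049] j6 1.3286 z 0.0822 [-0.6 -0.7  6.4]
torque [0.055 0.177 0.119] j6 1.3674 z 0.0822 [-2.3 -0.6  6.4]
torque [0.051 0.113 0.101] j6 1.2062 z 0.0822 [-0.5  0.4  6. ]
torque [-0.003  0.125  0.185] j6 1.1667 z 0.0822 [-1.7 -0.5  6.4]
```

The twist is inconclusive so far, so I'll go a little further each way.

```bash
q(){ python3 -c "
from plant import ctrl
s=ctrl.observe();print('torque',s['ft_torque'].round(3),'j6',s['joints'][5].round(4),'z',s['position'][2].round(4),s['wrist_force'].round(1),s['joint_torque'][5].round(3))"; }
for i in 1 ; do python3 -m jog '[[[0,0,0],[-0.04,0,0]],[[0,0,0],[0,0,0]]]'>/dev/null; q; done
python3 -m jog '[[[0,0,0],[-0.04,0,0]],[[0,0,0],[0,0,0]]]'>/dev/null; q
python3 -m jog '[[[0,0,0],[0.1,0,0]],[[0,0,0],[0.1,0,0]],[[0,0,0],[0,0,0]]]'>/dev/null; q
python3 -m jog '[[[0,0,0],[0.06,0,0]],[[0,0,0],[0,0,0]]]'>/dev/null; q
```

```text
torque [-0.194  0.115 -0.215] j6 1.1279 z 0.0822 [-0.4 -0.7  7.3] -0.336
torque [-0.19   0.093 -0.356] j6 1.0882 z 0.0822 [-0.8 -1.2  6.4] -0.428
torque [-0.155  0.059 -0.09 ] j6 1.2894 z 0.0822 [-0.7 -1.4  5.3] 0.164
torque [-0.042  0.18   0.294] j6 1.3474 z 0.0822 [-1.3 -0.5  6.9] 0.372
```

Joint 6 torque rises to ∓0.4 N m at both ends of a small arc. Plain friction at 6 N of press would give only about 0.05 N m, so the lugs are in the notches. I'll centre the roll, ease off, let go and lift clear.

```bash
python3 -m jog '[[[0,0,0],[-0.12,0,0]],[[0,0,0],[0,0,0]]]';  python3 -m jog '[[[0,0,0],[0,0,0]],[[0,0,0],[0,0,0]],[[0,0,0],[0,0,0]],[[0,0,0],[0,0,0]],[[0,0,0],[0,0,0]],[[0,0,0],[0,0,0]]]' 1; python3 -m jog '[[[-1,0,0],[0,0,0]],[[-2,0,0],[0,0,0]],[[-4,0,0],[0,0,0]],[[-4,0,0],[0,0,0]],[[-4,0,0],[0,0,0]],[[0,0,0],[0,0,0]],[[0,0,0],[0,0,0]]]'
```

```text
clock: 12.05
position: [0.527, 0.1696, 0.0822]
tcp_rot: [1.971, 0.456, -1.967]
wrist_force: [-0.2, 0.3, 6.6]
grip_width: 0.0601
clock: 12.65
position: [0.526, 0.1695, 0.0814]
tcp_rot: [1.97, 0.454, -1.97]
wrist_force: [0.7, 0.0, -0.3]
grip_width: 0.0861
clock: 13.35
position: [0.5264, 0.1696, 0.2332]
tcp_rot: [1.973, 0.454, -1.967]
wrist_force: [0.3, 1.8, 0.1]
grip_width: 0.0871
```

Now I'll back the arm off toward the robot's right so both cameras can see the roll.

```bash
python3 -m jog '[[[0,4,2],[0,0,0]],[[0,4,2],[0,0,0]],[[0,4,2],[0,0,0]],[[0,4,2],[0,0,0]],[[0,4,2],[0,0,0]],[[0,4,2],[0,0,0]],[[0,4,2],[0,0,0]],[[0,4,2],[0,0,0]],[[0,4,2],[0,0,0]],[[0,0,0],[0,0,0]]]'; python3 - <<'E'
from h import *
for n in("side","top"): cv2.imwrite(f"pics/{n}4.png",ctrl.read_camera(n)[:,:,::-1])
a=np.linspace(0,2*np.pi,181)
for z,r in((.12,.03),(.129,.03),(.128,.008)):
  for n in("side","top"):
    P=proj(n,np.c_[.526+r*np.cos(a),.169+r*np.sin(a),0*a+z]);print(z,r,n,P.min(0).round(1),P.max(0).round(1))
for n in("side","top"):
    hsv=cv2.cvtColor(cv2.imread(f"pics/{n}4.png"),cv2.COLOR_BGR2HSV)
    m=((hsv[...,0]>82)&(hsv[...,0]<102)&(hsv[...,1]>90)&(hsv[...,2]>50)).astype(np.uint8)
    k,l,st,ce=cv2.connectedComponentsWithStats(m);print(n,[list(x) for x in st[1:] if x[4]>20])
s=cv2.imread("pics/side4.png")[230:370,170:350];cv2.imwrite("pics/c4.png",cv2.resize(s,None,fx=4,fy=4,interpolation=2))
E
```

```text
clock: 14.35
position: [0.5211, -0.2386, 0.2298]
tcp_rot: [1.972, 0.447, -1.975]
wrist_force: [1.0, 1.2, 0.4]
grip_width: 0.0872
0.12 0.03 side [266.5 270.4] [302.6 295.1]
0.12 0.03 top [169.8 213.4] [198.7 242.6]
0.129 0.03 side [266.5 266.4] [302.8 291.1]
0.129 0.03 top [168.7 213.1] [197.8 242.6]
0.128 0.008 side [279.8 275.6] [289.4 282.2]
0.128 0.008 top [179.4 223.9] [187.2 231.8]
side [[np.int32(285), np.int32(275), np.int32(16), np.int32(21), np.int32(158)]]
top [[np.int32(170), np.int32(214), np.int32(29), np.int32(29), np.int32(499)]]
```

View pics/c4.png

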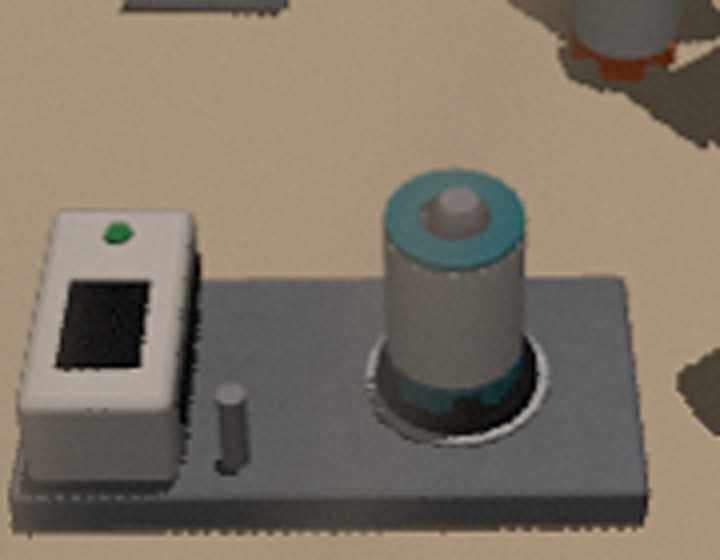

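View pics/top4.png

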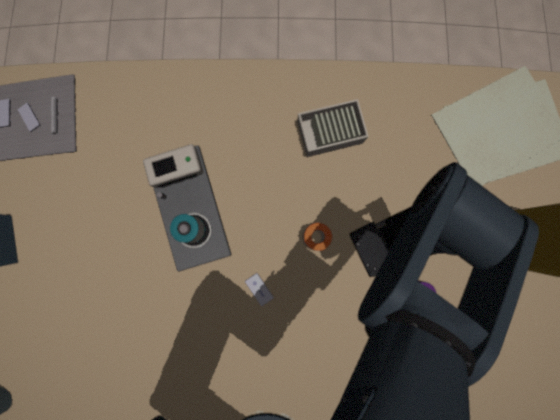

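View pics/side4.png

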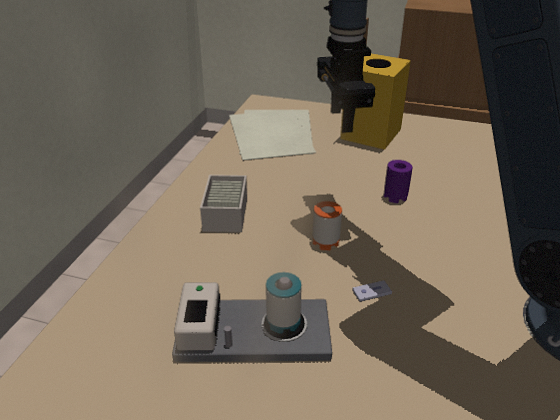

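The crop shows the roll upright, with the spindle tip standing out of the bore. Its top disc spans rows 272–297, against 270–295 predicted for home and 266–291 for stuck on the lugs. The orange roll, the box and the cassette are where they were. Handing in.

```bash
python3 -c "
from plant import ctrl
print(ctrl.close_job())"
```

```text
the job is handed in; nothing more can be done
None
```

The teal-ended roll is on the feeder spindle, fully home and upright on the drive plate. I let go of it and handed the job in at about 14.5 s.

- **Drop onto the lugs:** the notches met the lugs on the way down, so no search turn was needed. The roll went past lug level with no contact force and met the plate at TCP z = 0.082, 30 mm above its reading when the roll stood on the desk.
- **Twist check:** the first small twist, about ±0.1 rad, was inconclusive. A wider one raised the joint 6 torque to about −0.43 and +0.37 N m, far more than friction alone, which fits lugs in the notches.
- **Last pictures:** the roll is upright, with the spindle tip showing above it. In the side view its disc sits about 2 pixels below the predicted home position, which is calibration error and on the opposite side from "9 mm too high". The top view agrees within a pixel.
- **Everything else:** the orange roll, kit box and cassette look unmoved by eye. The purple look-alike was not touched. The peak wrist force I read was about 17 N.

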